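# Load the cell rail in order

## Task

Load the cell rail on the table: pull its gate out by the red knob as far as it goes and leave it out, then slide the glass cell on its round foot in under the lips, fully home against the end stop. Slide the black beam trap in behind it until it touches the cell's foot. Keep the glass cell upright and leave the clear mirror case where it lies.

Things in the scene. Friction and masses are not known exactly. Their poses are not given: they have to be found in the camera images.
- rail: Fixed aluminium rail, base plate 86 x 208 x 8 mm. Origin: centre of the base's underside; +y along the rail to its open loading end, -y to the end stop, z up. Feet slide on the base's top face (z = 8 mm) along x = 0. The steel gate blade, 4 mm thick, crosses at y = +15 mm. Behind it is the lipped channel, before it the open bay.
- rail_home (a point): Where the cell's foot centre is when fully home: on the channel floor, rail frame (0, -72, 8) mm. Channel: y = -95 (end stop face, 14 mm high) to +10 mm, 51 mm wide, roofed at both sides by dark lips (underside 10, top 14 mm above the floor) that leave a 36.6 mm slot along the middle; feet enter only from the bay. The trap touching the cell is at y = -26 mm.
- rail_bay (a point): Middle of the loading bay's floor, rail frame (0, 62, 8) mm. The bay runs from y = +20 to +105 mm, open above and at the +y end, floor level with the channel's; two white guides 7 mm high flare from 50 mm apart at the gate to about 72 mm at the +y end.
- gate (a joint): Slide gate, a steel blade across the channel mouth, its top 34.5 mm above the table. 0 = shut, 0.056 m = fully out against its end stop; it moves along the rail's -x axis. Starts shut or up to 10 mm out, and blocks the feet unless drawn out. Friction about 1 N, no spring: it stays where it is left.
- gate_knob (a point): Axis of the gate's red knob, 46 mm above the table: upright stem 14 mm in diameter, 18 to 54 mm above the table, cap 17 mm in diameter to 58 mm. At rail x = -58 mm, y = +15 mm when shut; moves with the gate. Pinch from above, fingers on its +y and -y sides (along the rail); the blade's arm joins it on the +x side up to 30 mm high.
- cell: Glass cell between two flat steel cheeks on a dark round foot; loose, about 0.1 kg. Origin: centre of the foot's underside, z up. Foot 46 mm diameter, 6 thick; steel flange 31.6 to 12 mm up. Cheeks upright at x = +-15.5 mm (31 mm over their outer faces), 16 mm wide along y, up to 47 mm; glass and a cap between, top at 54 mm. Grasp across the cheeks (fingers along x) about 42 mm up.
- trap: Black ribbed beam trap with a brass top, on a dark round foot; loose, about 0.13 kg. Origin: centre of the foot's underside, z up. Foot 46 mm diameter, 6 mm thick; body a cylinder 30 mm in diameter from 6 to 57 mm above the underside; grasp it about 42 mm up, from any side.
- mirror_case: Clear hinged plastic case with a round mirror in it, 68 x 62 x 23 mm, a bystander. Origin: centre of its underside.
Not all that is in view belongs to the job. What is shaped like the trap but blue or green is not meant.

How it is judged (in metres and radians):
On the way, in this order (a step that is already met when the one before it is completed fails the run):
1. the gate is drawn out to its end stop (within 3 mm) (value of joint gate above 0.053 m), for 0.2 s.
2. the glass cell is in the channel under the lips, past the gate, with the beam trap still outside (y of cell in the frame of rail between -0.08 and -0.025 m and z of cell in the frame of rail below 0.014 m and x of cell in the frame of rail between -0.006 and 0.006 m and angle between cell's own z axis and vertical below 0.15 rad and not (horizontal distance between trap and rail below 0.03 m and y of trap in the frame of rail below 0.01 m)), for 0.2 s.
At the end, for the whole second after the job is handed in: The gate is drawn out to within 3 mm of its end stop; the glass cell stands upright on the channel floor within 4 mm of the end stop; the beam trap stands upright behind it, its foot within 4 mm of the cell's; both are within 5 mm of the channel's middle line and at rest (value of joint gate above 0.053 m and x of cell in the frame of rail between -0.005 and 0.005 m and z of each of cell, trap in the frame of rail below 0.0115 m and angle between each of cell, trap's own z axis and vertical below 0.1 rad and linear speed of each of cell, trap below 0.02 m/s and x of trap in the frame of rail between -0.005 and 0.005 m and y of cell in the frame of rail between -0.078 and -0.068 m and y of trap in the frame of rail below -0.018 m and horizontal distance between trap and cell below 0.05 m); the robot touches nothing.
It fails at once if the glass cell is tipped over (more than 35 degrees) (angle between cell's own z axis and vertical above 0.61 rad).
It fails at once if the mirror case is moved by more than 30 mm (distance of mirror_case from where it was at the start of the episode above 0.03 m).
It also fails if it takes over 72 s, if anything falls off the work surface, if the arm or the gripper's body presses on something with over 40 N, if the wrist force passes 120 N, or if a joint passes its speed limit or range.

## Robot

A 6-joint arm with a two-finger parallel gripper is mounted at the origin on a cart in front of the work surface, level with it; the furniture and walls round the work are solid. World frame = base frame: x ahead of the robot, y to its left, z up, the work surface at z = 0. Lengths are in m, angles in degrees, forces in N, time in s.
With the tool pointing down it reaches from about 0.3 to 0.75 m from the base axis. Payload 8.5 kg.
Tool frame: the origin (TCP) lies midway between the tips of the shut fingers; the grasp point (between the pads) lies 19 mm behind it; z points along the fingers, y is the line along which they close (so a half turn about z gives the same grasp; the last joint's range is limited). The gripper opens to 85 mm and grips with 20 to 120 N. Pads are 22 mm wide; open, the fingers measure 114 mm over their backs; the gripper's body (76 mm by 85 mm) begins 54 mm behind the grasp point. The pads swing forward as they close: fully open they stand 13 mm farther back than shut.
Start: joints at [64.899, 21.807, 74.336, -0, 83.858, -12.336], TCP at [0.122, 0.536, 0.203] pointing down, gripper open.
Joint ranges: [-178.18, 178.18], [-50.72, 133.34], [12.68, 142.11], [-81.47, 261.47], [9.98, 163.14], [-165.26, 165.26]. Speed limits (degrees/s): [136.94, 136.94, 180, 180, 180, 180].

## Interface

Orientations are given as a 3x3 rotation matrix whose columns are the frame's x, y, z axes.
In Python, from rig import monitor, optics, close_job, models gives the robot as it stands.
- The arm moves only by the tool step_arm, never from a script. Its arguments are lists of equal length, an entry for each row: "fingers": the closure, from -1 (fully open) to 1 (shut); "travel": the shift along the tool's x, y, z scaled (see below), a list of three; "twist": the turn about the tool's z scaled (see below). In form: {"fingers": [fingers, ...], "travel": [[tx, ty, tz], ...], "twist": [twist, ...]}. A call has 1 to 10 rows; each row shifts and turns the commanded pose from where the row before left it, along the tool's axes as they then stand; what a row does not reach is not made up. The controller multiplies each number of a shift by 100 mm and each number of a turn by pi rad. A row lasts 1/8 s, in which the tool goes at most 62.5 mm and 10.7 degrees, less where a joint would pass 70% of its speed; a pose out of reach is approached as far as the arm can. A call with a number of a shift or a turn outside -1 to 1 is refused whole. A call with a gripper value outside its range is refused whole. The fingers move at their own pace and stop on an object; "force" is the grip in N (left out, the last holds). Time passes only in rows, so rows that do not move let the fingers close. It gives the time, the measured TCP pose, the force, the opening and the grip force at its end, in the units of the state.
- monitor.observe(): the state, without advancing time (a new reading comes with each control period).
- optics.get_image(name): name is "scene" or "top" or "wrist"; returns (picture, depth): 420x560x3 uint8, blue, green, red; 420x560 float32, m along the optical axis (not along the pixel's ray), 0 where there is no reading.
- optics.get_calibration(name): a dict with "vertical_fov" (degrees; the focal length in pixels is half the picture's height over the tangent of half this angle, whatever the lens; pixels are square), "cx", "cy" (the principal point, pixels), "world_from_camera" (4x4, takes a point from camera to world coordinates). Camera axes: x right, y up, looking along -z (the intrinsics and any distortion apply to the point x, -y, -z); pixel columns grow to the right and rows downward; lengths in m; the calibration is good to about 2 mm. The wrist camera is an equidistant fisheye: a pixel r from the principal point sees the ray r / f radians off the axis. A picture is of the moment at which its call begins: read the wrist's pose just before it. get_calibration takes no time and is no camera call; for the wrist camera it gives the pose at the moment of the call.
- close_job(): hands the job in; it is judged then, once.
Trained networks look in the newest picture that a camera, given by its name, has taken for a name from the list of things; names that differ only in an ending like _2 or _b are one class to them, and where a whole thing is asked for, a point or a joint stands for the part that bears it (a point fixed in the world has none). Each returns a list of dicts, best first, with "confidence" (0 to 1); they miss things now and then, are a little off and sometimes report something else, mostly with a low value. They report only what shows in the picture. A call takes as long as a camera call. They do not tell look-alikes from the thing itself.
- models.trace(camera, query): "mask" (420x560 bool, what is visible of it) and "point" ([column, row] in pixels, amid what is visible of it).
- models.landmark_of(camera, query): "point" ([column, row] in pixels: a listed point, or the origin of a listed thing).
The state is a dict: "time_s": time; "q": joint angles; "qvel": joint speeds; "joint_efforts": joint torques, N m; "position": TCP position; "tool_rot": TCP orientation; "ft_force": force on the tool from outside, world axes, zero at the start; "wrist_torque": the same for the moment, N m; "grip_width": finger opening in m; "gripper_force": force on a finger pad.
Only numpy, scipy, OpenCV 4.12 (cv2) and the standard library are available. Lean on these libraries where they do the work, as an engineer would, in place of code of your own. Each camera call takes 0.05 s, during which the arm holds its last target. There are 200 camera calls.

## Working session

There is one attempt and no reset: what is moved stays moved. The work goes in short steps, Python scripts to look and compute and a tool call to move; the robot and the scene stay as the last step left them, time stands still between calls to the robot, and variables do not carry over. Pictures are saved under pics/ and viewed, at most 10 in all, crops included, and the job is handed in when it is done.

Besides the shell and the picture viewer there is one more tool, called after ">>>" in YAML: its name, and indented under it one key for each argument. step_arm: Moves the arm, as the interface text tells. Its arguments: {"type":"object","properties":{"fingers":{"type":"array","items":{"type":"number"}},"travel":{"type":"array","items":{"type":"array","items":{"type":"number"}}},"twist":{"type":"array","items":{"type":"number"}},"force":{"type":"number"}},"required":["fingers","travel","twist"]}

```bash
mkdir -p pics
cat > h.py <<'E'
import numpy as np, cv2
from rig import monitor, optics, close_job, models
def ray(cam,p,cal=None):
    c=cal or optics.get_calibration(cam); f=210/np.tan(np.radians(c["vertical_fov"])/2)
    u,v=(p[0]-c["cx"]),(p[1]-c["cy"])
    if cam=="wrist":
        r=np.hypot(u,v)+1e-9; t=r/f; d=np.array([np.sin(t)*u/r,-np.sin(t)*v/r,-np.cos(t)])
    else: d=np.array([u/f,-v/f,-1.])
    T=np.array(c["world_from_camera"]); return T[:3,3],T[:3,:3]@d
def atz(cam,p,z,cal=None):
    o,d=ray(cam,p,cal); return (o+d*(z-o[2])/d[2]).round(4)
def cloud(cam,dep,mask=None):
    c=optics.get_calibration(cam); f=210/np.tan(np.radians(c["vertical_fov"])/2)
    m=(dep>0) if mask is None else mask&(dep>0); r,k=np.nonzero(m)
    u,v=(k-c["cx"])/f,(r-c["cy"])/f
    P=np.c_[u,-v,-np.ones_like(u)]*dep[r,k][:,None]; T=np.array(c["world_from_camera"]); return P@T[:3,:3].T+T[:3,3]
E
python3 - <<'E'
from h import *
s=monitor.observe(); print(s["position"],np.array(s["tool_rot"]).round(3).tolist())
ims=[]
for cam in ["scene","top"]:
    im,d=optics.get_image(cam); ims.append(im); np.save(f"pics/{cam}_d.npy",d)
    c=optics.get_calibration(cam); print(cam,{k:v for k,v in c.items() if k!="world_from_camera"},np.array(c["world_from_camera"]).round(3).tolist())
    for q,z in [("rail",0),("rail_home",.008),("rail_bay",.008),("gate_knob",.046),("cell",0),("trap",0),("mirror_case",0)]:
        for r in models.landmark_of(cam,q)[:4]: print(cam,q,round(r["confidence"],2),np.round(r["point"]),atz(cam,r["point"],z))
    cv2.imwrite(f"pics/{cam}.png",im)
E
```

```text
[0.12139519 0.53610088 0.20191606] [[-0.975, 0.221, -0.001], [0.221, 0.975, -0.001], [0.0, -0.001, -1.0]]
scene {'vertical_fov': 52.99482123465262, 'cx': 270.44113439307927, 'cy': 212.90688060855655} [[0.851, 0.29, -0.439, 0.177], [-0.525, 0.485, -0.699, -0.407], [0.011, 0.825, 0.565, 0.549], [0.0, 0.0, 0.0, 1.0]]
scene rail 0.74 [311. 250.] [0.6041 0.115  0.    ]
scene rail 0.73 [159. 226.] [0.3663 0.3507 0.    ]
scene rail_home 0.61 [292. 230.] [0.6003 0.1812 0.008 ]
scene rail_home 0.57 [337. 268.] [0.6084 0.0385 0.008 ]
scene rail_bay 0.96 [293. 236.] [0.5926 0.1641 0.008 ]
scene rail_bay 0.48 [218. 208.] [0.5036 0.3417 0.008 ]
scene rail_bay 0.23 [283. 239.] [0.5685 0.1642 0.008 ]
scene gate_knob 0.73 [282. 236.] [0.5456 0.1346 0.046 ]
scene cell 0.93 [196. 234.] [0.4234 0.2833 0.    ]
scene trap 0.97 [219. 207.] [0.512  0.3531 0.    ]
scene trap 0.69 [344. 213.] [0.7477 0.1831 0.    ]
scene trap 0.63 [219. 188.] [0.5486 0.4306 0.    ]
scene trap 0.54 [295. 234.] [0.6064 0.177  0.    ]
scene mirror_case 0.72 [159. 227.] [0.3649 0.3481 0.    ]
top {'vertical_fov': 56.11936430731958, 'cx': 274.96837647440907, 'cy': 216.24273240294548} [[0.02, 0.999, -0.045, 0.505], [-1.0, 0.021, 0.019, 0.235], [0.02, 0.045, 0.999, 0.92], [0.0, 0.0, 0.0, 1.0]]
top rail 0.98 [322. 193.] [0.6042 0.1085 0.    ]
top rail_home 0.61 [352. 190.] [0.6127 0.039  0.008 ]
top rail_bay 0.62 [293. 199.] [0.5869 0.1765 0.008 ]
top gate_knob 0.68 [322. 224.] [0.53  0.114 0.046]
top cell 0.63 [252. 271.] [0.4184 0.2686 0.    ]
top trap 0.8 [290. 128.] [0.7573 0.1852 0.    ]
top trap 0.7 [180. 209.] [0.558  0.4382 0.    ]
top trap 0.61 [217. 235.] [0.5004 0.3519 0.    ]
top trap 0.27 [213. 296.] [0.3604 0.3557 0.    ]
top mirror_case 0.94 [214. 295.] [0.3623 0.3553 0.    ]
```

View pics/top.png

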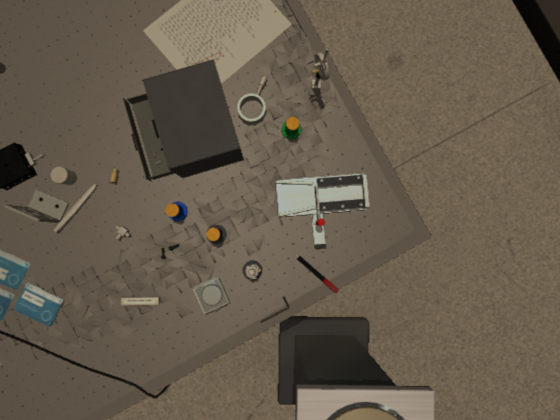

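View pics/scene.png

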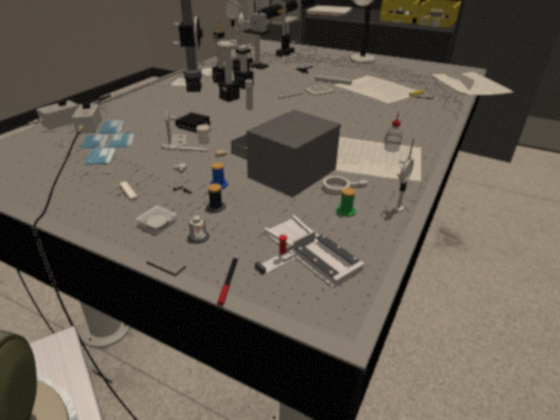

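The top view shows the rail at (322,193), with its bay to the left (toward world +y) and the red knob at (321,224). The cell is at (252,271), the black trap at (216,235), and the blue (176,211) and green (291,128) look-alikes are off to the side. Next I'll get the rail yaw and better positions from masks and depth.

Run:
```python
from h import *
ci=optics.get_calibration("top")
im,d=optics.get_image("top")
for q in ["rail","gate_knob","cell","trap","mirror_case"]:
    for r in models.trace("top",q)[:3]:
        m=r["mask"]; P=cloud("top",d,m); 
        if len(P)==0: continue
        print(q,round(r["confidence"],2),r["point"],m.sum(),"med",np.median(P,0).round(4),"zmax",np.percentile(P[:,2],[5,50,95]).round(4))
        top=P[P[:,2]>np.percentile(P[:,2],70)]; print("   top mean",top.mean(0).round(4))
        if q=="rail":
            ys,xs=np.nonzero(m); W=np.array([atz("top",(x,y),.008) for x,y in zip(xs,ys)])[:,:2]
            print(cv2.minAreaRect((W*1000).astype(np.float32)))
hsv=cv2.cvtColor(im,cv2.COLOR_BGR2HSV)
red=((hsv[...,0]<8)|(hsv[...,0]>172))&(hsv[...,1]>150)&(hsv[...,2]>80)
n,l,st,ce=cv2.connectedComponentsWithStats(red.astype(np.uint8))
for i in range(1,n):
    if st[i,4]>8: print("red",ce[i],st[i,4],atz("top",ce[i],.058),atz("top",ce[i],.052))
c=im[165:265,265:385]; cv2.imwrite("pics/crop1.png",cv2.resize(c,None,fx=6,fy=6,interpolation=cv2.INTER_CUBIC))
```

```text
rail 0.92 [319.0, 193.3] 3801 med [0.5944 0.1142 0.0086] zmax [0.0034 0.0086 0.0239]
   top mean [0.5966 0.0741 0.0232]Traceback (most recent call last):
  File "<stdin>", line 11, in <module>
  File "h.py", line 11, in atz
    o,d=ray(cam,p,cal); return (o+d*(z-o[2])/d[2]).round(4)
        ~~~^^^^^^^^^^^
  File "h.py", line 4, in ray
    c=cal or optics.get_calibration(cam); f=210/np.tan(np.radians(c["vertical_fov"])/2)
             ~~~~~~~~~~~~~~~~~~~~~~^^^^^
ValueError: time passes only in moves, steps and waits
```

Run:
```python
from h import *
ci=optics.get_calibration("top")
im,d=optics.get_image("top")
for q in ["rail","gate_knob","cell","trap","mirror_case"]:
    for r in models.trace("top",q)[:3]:
        m=r["mask"]; P=cloud("top",d,m); 
        if len(P)==0: continue
        print(q,round(r["confidence"],2),r["point"],m.sum(),"med",np.median(P,0).round(4),"z",np.percentile(P[:,2],[5,50,95]).round(4))
        top=P[P[:,2]>np.percentile(P[:,2],70)]; print("   top mean",top.mean(0).round(4))
        if q=="rail":
            ys,xs=np.nonzero(m); W=np.array([atz("top",(x,y),.008,ci) for x,y in zip(xs,ys)])[:,:2]
            print(cv2.minAreaRect((W*1000).astype(np.float32)))
            H=P[(P[:,2]>.019)&(P[:,2]<.028)]; print("lips",len(H),H.mean(0),cv2.minAreaRect((H[:,:2]*1000).astype(np.float32)))
hsv=cv2.cvtColor(im,cv2.COLOR_BGR2HSV)
red=((hsv[...,0]<8)|(hsv[...,0]>172))&(hsv[...,1]>150)&(hsv[...,2]>80)
n,l,st,ce=cv2.connectedComponentsWithStats(red.astype(np.uint8))
for i in range(1,n):
    if st[i,4]>8: print("red",ce[i],st[i,4],atz("top",ce[i],.058,ci))
c=im[165:265,265:385]; cv2.imwrite("pics/crop1.png",cv2.resize(c,None,fx=6,fy=6,interpolation=cv2.INTER_CUBIC))
```

```text
rail 0.97 [319.9, 196.0] 3797 med [0.5942 0.1134 0.0086] z [0.0035 0.0086 0.0239]
   top mean [0.5969 0.0743 0.0231]
((560.7371826171875, 105.21014404296875), (165.75198364257812, 216.00233459472656), 6.61345100402832)
lips 883 [0.60379654 0.06195607 0.02178751] ((594.9295654296875, 65.97135925292969), (93.61334228515625, 122.48899841308594), 6.581544399261475)
gate_knob 0.63 [316.5, 202.5] 147 med [0.5809 0.1235 0.0335] z [0.0062 0.0335 0.0587]
   top mean [0.537  0.1197 0.0552]
cell 0.79 [250.9, 268.3] 296 med [0.4233 0.2685 0.0395] z [0.0031 0.0395 0.0528]
   top mean [0.4208 0.2675 0.0485]
trap 0.83 [290.9, 126.7] 320 med [0.745  0.1865 0.0354] z [0.0038 0.0354 0.0584]
   top mean [0.7512 0.1845 0.0573]
trap 0.77 [218.6, 234.6] 277 med [0.5005 0.3483 0.0484] z [0.0036 0.0484 0.0583]
   top mean [0.5024 0.3533 0.0575]
trap 0.56 [177.2, 210.5] 319 med [0.5528 0.4388 0.0413] z [0.0035 0.0413 0.0583]
   top mean [0.5532 0.4458 0.0573]
mirror_case 0.84 [211.9, 296.8] 822 med [0.3651 0.3591 0.0218] z [0.0178 0.0218 0.0244]
   top mean [0.3655 0.361  0.0236]
red [320.40909091 221.86363636] 44 [0.5339 0.1181 0.058 ]
red [329.93589744 284.93589744] 78 [0.3967 0.0952 0.058 ]
```

View pics/crop1.png

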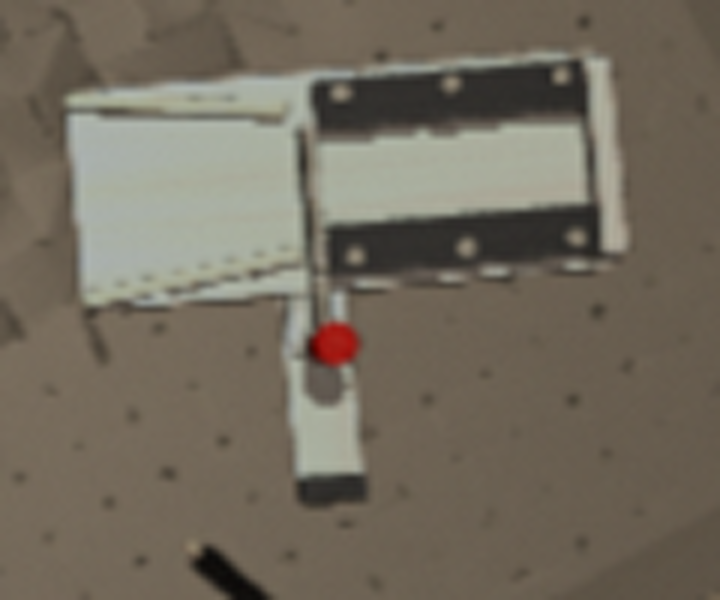

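The crop shows the rail yawed about 6.6°, with its open bay on the left and the knob at crop (335,343), roughly world (0.535, 0.118). I'll turn the tool to line up with the rail and approach.

>>> step_arm:
  fingers: [-1,-1,-1,-1,-1,-1,-1,-1,-1,-1]
  travel:
    - [0,0,0]
    - [0,0,0]
    - [-0.36,-0.46,0]
    - [-0.36,-0.46,0]
    - [-0.36,-0.46,0]
    - [-0.36,-0.46,0]
    - [-0.36,-0.46,0]
    - [-0.36,-0.46,0]
    - [-0.36,-0.46,0]
    - [-0.36,-0.46,0]
  twist: [-0.054,-0.054,0,0,0,0,0,0,0,0]
  force: 40

```text
time_s: 2.45
position: [0.4516, 0.2028, 0.2027]
tool_rot: [[-0.993, -0.116, 0.0], [-0.116, 0.993, 0.0], [-0.0, 0.0, -1.0]]
ft_force: [0.4, 1.0, -0.8]
grip_width: 0.0851
gripper_force: 0.0
```

>>> step_arm:
  fingers: [-1,-1,-1]
  travel:
    - [-0.36,-0.46,0.2]
    - [-0.36,-0.46,0.3]
    - [0,0,0]
  twist: [0,0,0]

```text
time_s: 2.82
position: [0.5316, 0.1206, 0.1515]
tool_rot: [[-0.994, -0.112, -0.004], [-0.112, 0.994, -0.0], [0.004, 0.0, -1.0]]
ft_force: [0.6, 1.1, -0.1]
grip_width: 0.0856
gripper_force: 0.0
```

Run:
```python
from h import *
c=optics.get_calibration("wrist"); im,d=optics.get_image("wrist"); print(monitor.observe()["position"],c["vertical_fov"],c["cx"],c["cy"],np.array(c["world_from_camera"]).round(3).tolist())
for q,z in [("gate_knob",.046),("rail",0),("rail_home",.008),("rail_bay",.008)]:
    for r in models.landmark_of("wrist",q)[:2]: print(q,round(r["confidence"],2),np.round(r["point"]),atz("wrist",r["point"],z,c))
hsv=cv2.cvtColor(im,cv2.COLOR_BGR2HSV)
red=((hsv[...,0]<8)|(hsv[...,0]>172))&(hsv[...,1]>150)&(hsv[...,2]>60)
n,l,st,ce=cv2.connectedComponentsWithStats(red.astype(np.uint8))
for i in range(1,n):
    if st[i,4]>20: print("red",ce[i],st[i],atz("wrist",ce[i],.05,c))
cv2.imwrite("pics/w1.png",im)
```

```text
[0.5308237  0.12224213 0.15287089] 65.70646984690485 280.2963480772695 208.28863218566465 [[-0.112, -0.957, -0.268, 0.462], [0.994, -0.108, -0.03, 0.113], [0.0, -0.27, 0.963, 0.324], [0.0, 0.0, 0.0, 1.0]]
gate_knob 0.7 [280. 195.] [0.5277 0.1196 0.046 ]
rail 0.86 [262. 249.] [0.5997 0.1079 0.    ]
rail_home 0.74 [196. 248.] [0.605 0.037 0.008]
rail_bay 0.64 [324. 250.] [0.5903 0.1742 0.008 ]
red [262.69392034  40.39412998] [245  23  37  36 477] [0.3963 0.0905 0.05  ]
red [277.9017341  198.73988439] [269 186  19  25 346] [0.5303 0.1183 0.05  ]
```

View pics/w1.png

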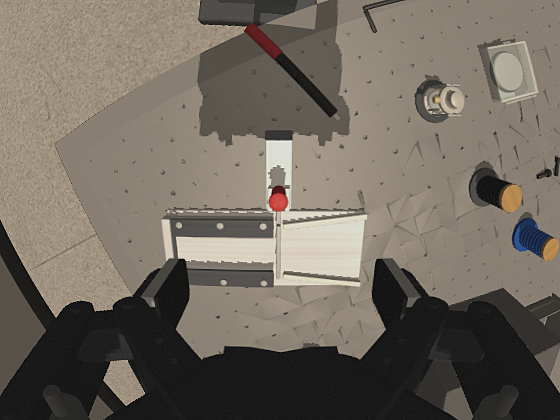

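The wrist view shows the knob at (278,200), directly below the TCP, with the rail behind it. Now I'll go down and pinch.

>>> step_arm:
  fingers: [-1,-1,-1,1,1,1,1,1]
  travel:
    - [-0.01,-0.03,0.5]
    - [0,0,0.5]
    - [0,0,0.22]
    - [0,0,0]
    - [0,0,0]
    - [0,0,0]
    - [0,0,0]
    - [0,0,0]
  twist: [0,0,0,0,0,0,0,0]
  force: 40

```text
time_s: 4.08
position: [0.5321, 0.1205, 0.0323]
tool_rot: [[-0.993, -0.116, 0.001], [-0.116, 0.993, 0.0], [-0.001, -0.0, -1.0]]
ft_force: [-1.1, 0.1, 0.7]
grip_width: 0.0002
gripper_force: 0.0
```

Nothing is between the fingers. I'll look before going on.

Run:
```python
from h import *
c=optics.get_calibration("wrist"); im,d=optics.get_image("wrist"); print(monitor.observe()["position"],np.array(c["world_from_camera"]).round(3).tolist())
sc,ds=optics.get_image("scene")
cv2.imwrite("pics/w2.png",np.hstack([cv2.resize(im,(400,300)),cv2.resize(sc[180:300,200:360],(400,300))]))
```

```text
[0.53201467 0.12045862 0.03221606] [[-0.116, -0.955, -0.273, 0.462], [0.993, -0.112, -0.032, 0.112], [0.0, -0.274, 0.962, 0.204], [0.0, 0.0, 0.0, 1.0]]
```

View pics/w2.png

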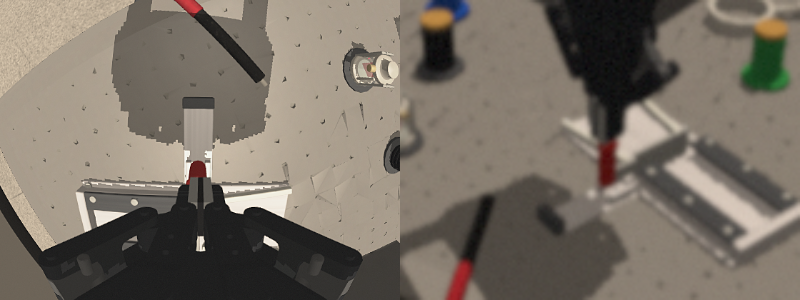

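The fingers are shut just behind the knob, on its rail side. I'll locate the knob again.

Run:
```python
from h import *
for cam in ["wrist","top"]:
    c=optics.get_calibration(cam); im,d=optics.get_image(cam)
    hsv=cv2.cvtColor(im,cv2.COLOR_BGR2HSV)
    red=((hsv[...,0]<8)|(hsv[...,0]>172))&(hsv[...,1]>150)&(hsv[...,2]>50)
    n,l,st,ce=cv2.connectedComponentsWithStats(red.astype(np.uint8))
    for i in range(1,n):
        if st[i,4]>8: print(cam,ce[i].round(1),st[i],atz(cam,ce[i],.054,c), "back edge",atz(cam,(ce[i][0],st[i,1]+st[i,3]),.058,c))
    for r in models.landmark_of(cam,"gate_knob")[:2]: print(round(r["confidence"],2),np.round(r["point"]),atz(cam,r["point"],.046,c))
```

```text
wrist [265.8   8.8] [244   0  40  24 497] [0.4105 0.0994 0.054 ] back edge [0.4194 0.1007 0.058 ]
wrist [275.4 238.6] [261 225  28  34 493] [0.5203 0.1165 0.054 ] back edge [0.5295 0.1176 0.058 ]
0.95 [275. 250.] [0.5301 0.1175 0.046 ]
```

The shut fingers already stand behind the knob on the rail side, so I can push the gate out from here.

>>> step_arm:
  fingers: [1,1,1,1,1]
  travel:
    - [0.08,-0.02,-0.02]
    - [0.08,0,0]
    - [0.08,0,0]
    - [0.04,0,0]
    - [0,0,0]
  twist: [0,0,0,0,0]

```text
time_s: 5.0
position: [0.5041, 0.1152, 0.0341]
tool_rot: [[-0.993, -0.116, 0.0], [-0.116, 0.993, 0.0], [-0.0, 0.0, -1.0]]
ft_force: [-0.4, -0.1, 0.4]
grip_width: 0.0001
gripper_force: 0.0
```

>>> step_arm:
  fingers: [1,1,1,1]
  travel:
    - [0.06,0,0]
    - [0.06,0,0]
    - [0.06,0,0]
    - [0,0,0]
  twist: [0,0,0,0]

```text
time_s: 5.5
position: [0.486, 0.1131, 0.034]
tool_rot: [[-0.993, -0.116, -0.0], [-0.116, 0.993, -0.0], [0.0, 0.0, -1.0]]
ft_force: [0.4, -0.3, -0.2]
grip_width: -0.0001
gripper_force: 0.0
```

```bash
cat > knob.py <<'E'
from h import *
c=optics.get_calibration("wrist"); im,d=optics.get_image("wrist"); p=monitor.observe()["position"]
hsv=cv2.cvtColor(im,cv2.COLOR_BGR2HSV)
red=((hsv[...,0]<8)|(hsv[...,0]>172))&(hsv[...,1]>150)&(hsv[...,2]>50); red[:100]=0
n,l,st,ce=cv2.connectedComponentsWithStats(red.astype(np.uint8))
for i in range(1,n):
    if st[i,4]>30: print(p,ce[i].round(1),st[i],atz("wrist",ce[i],.054,c),atz("wrist",(ce[i][0],st[i,1]+st[i,3]),.058,c))
cv2.imwrite("pics/k.png",im)
E
python3 knob.py
```

```text
[0.48638313 0.11312536 0.0340639 ] [280.4 337.6] [275 331  12  14 148] [0.5371 0.119  0.054 ] [0.5395 0.1193 0.058 ]
```

Run:
```python
from h import *
im=cv2.imread("pics/k.png")
sc,ds=optics.get_image("scene")
cv2.imwrite("pics/w3.png",np.hstack([cv2.resize(im[200:410,140:420],(400,300)),cv2.resize(sc[180:300,200:360],(400,300))]))
```

```text
(no output)
```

View pics/w3.png

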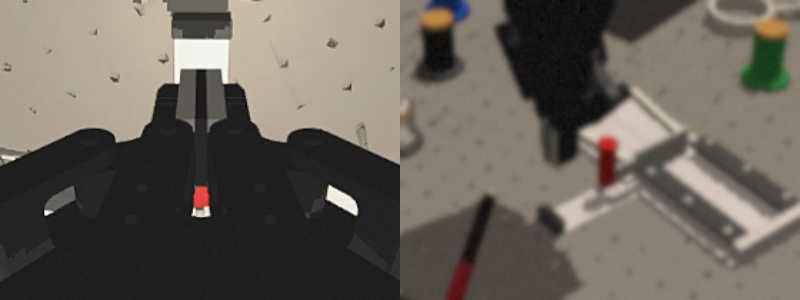

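Run:
```python
from h import *
c=optics.get_calibration("scene"); im,d=optics.get_image("scene")
s=monitor.observe(); print(s["position"],s["grip_width"],s["q"])
T=np.linalg.inv(np.array(c["world_from_camera"])); f=210/np.tan(np.radians(c["vertical_fov"])/2)
def proj(p):
    q=T[:3,:3]@np.array(p)+T[:3,3]; return np.round([c["cx"]+f*q[0]/-q[2],c["cy"]-f*q[1]/-q[2],-q[2]],3)
print("TCP px",proj(s["position"]), "knob",proj([.534,.118,.058]),proj([.534,.118,.018]))
P=np.full((420,560,3),np.nan); r,k=np.nonzero(d>0); P[r,k]=cloud("scene",d)
hsv=cv2.cvtColor(im,cv2.COLOR_BGR2HSV)
red=((hsv[...,0]<8)|(hsv[...,0]>172))&(hsv[...,1]>150)&(hsv[...,2]>50)
n,l,st,ce=cv2.connectedComponentsWithStats(red.astype(np.uint8))
for i in range(1,n):
    if st[i,4]>20: Q=P[l==i]; print(ce[i],st[i],np.nanmedian(Q,0).round(4),np.nanpercentile(Q[:,2],[5,95]).round(4))
# dark gripper points lowest near x .45-.52,y .07-.16
m=(abs(P[...,0]-.486)<.03)&(abs(P[...,1]-.113)<.03)&(P[...,2]>.012)
Q=P[m]; print(len(Q),np.percentile(Q[:,2],[0,5,10,30,50]).round(4),Q[Q[:,2]<np.percentile(Q[:,2],20)].mean(0))
cv2.imwrite("pics/s.png",im)
```

```text
[0.48667526 0.11315146 0.03403455] 1.9627896590072585e-05 [-5.13151205e-01  2.82292619e+01  9.61228841e+01  1.36232983e-03
  5.56280459e+01 -9.71858176e+01]
TCP px [262.155 256.706   0.79 ] knob [282.24  237.276   0.801] [281.7   253.489   0.823]
[395.93103448 122.75862069] [393 120   7   6  29] [1.076  0.3636 0.0892] [0.0825 0.093 ]
[282.28089888 244.15730337] [280 236   6  18  89] [0.5315 0.1134 0.045 ] [0.026  0.0609]
[222.90990991 294.46846847] [218 284  11  21 111] [0.3883 0.0824 0.0132] [0.0079 0.0152]
1690 [0.0123 0.072  0.0857 0.1305 0.1654] [0.48270008 0.10784544 0.07686055]
```

Run:
```python
from h import *
c=optics.get_calibration("wrist"); im,d=optics.get_image("wrist"); p=monitor.observe()["position"]
f=210/np.tan(np.radians(c["vertical_fov"])/2); T=np.array(c["world_from_camera"]); print(p,T[:3,3])
def pt(u,v):
    du,dv=u-c["cx"],v-c["cy"]; r=np.hypot(du,dv)+1e-9; t=r/f; z=np.median(d[v-1:v+2,u-1:u+2])
    return (T[:3,:3]@(np.array([np.tan(t)*du/r,-np.tan(t)*dv/r,-1])*z)+T[:3,3]).round(4),z
for uv in [(200,60),(280,60),(400,60),(400,150),(150,150),(280,240),(280,255),(275,262),(288,262),(272,275),(290,275),(280,337)]: print(uv,*pt(*uv),im[uv[1],uv[0]])
```

```text
[0.48666879 0.11313787 0.03398768] [0.41665108 0.10478794 0.20621276]
(200, 60) [ 0.2624 -0.1536 -0.7597] 0.87870383 [157 180 197]
(280, 60) [0.3803 0.1004 0.0028] 0.18553887 [ 89 100 106]
(400, 60) [0.3671 0.1761 0.0037] 0.18360221 [150 166 179]
(400, 150) [0.4257 0.1842 0.0042] 0.19931072 [152 170 183]
(150, 150) [0.4444 0.022  0.0038] 0.19953372 [147 165 177]
(280, 240) [0.4952 0.1138 0.0053] 0.21487923 [237 243 242]
(280, 255) [0.4746 0.1115 0.076 ] 0.14123797 [24 25 26]
(275, 262) [0.4746 0.1094 0.0836] 0.13382277 [86 93 95]
(288, 262) [0.4743 0.1148 0.083 ] 0.13450374 [82 90 92]
(272, 275) [0.4752 0.1084 0.0945] 0.123513326 [84 90 93]
(290, 275) [0.4743 0.1153 0.0946] 0.12334759 [83 89 92]
(280, 337) [0.5336 0.1183 0.0586] 0.17420404 [ 67  71 224]
```

The depth shows the real finger tips well above the reported TCP, at about z = 0.07 rather than 0.034, so they closed over the knob. I'll measure the offset exactly.

Run:
```python
from h import *
c=optics.get_calibration("wrist"); im,d=optics.get_image("wrist"); p=monitor.observe()["position"]
f=210/np.tan(np.radians(c["vertical_fov"])/2); T=np.array(c["world_from_camera"])
for u in (273,276,287,290):
  for v in range(242,262,2):
    du,dv=u-c["cx"],v-c["cy"]; r=np.hypot(du,dv); t=r/f; z=d[v,u]
    q=T[:3,:3]@(np.array([np.tan(t)*du/r,-np.tan(t)*dv/r,-1])*z)+T[:3,3]
    if q[2]>.03: print(u,v,q.round(4)); break
```

```text
273 250 [0.4751 0.1083 0.0702]
276 250 [0.4748 0.1096 0.0706]
287 250 [0.474  0.1146 0.0711]
290 250 [0.4747 0.1161 0.069 ]
```

The tips are 35 mm above the reported TCP, and I'll allow for that from here on. I'll open, go back over the knob, descend and pinch.

>>> step_arm:
  fingers: [-1,-1,-1,-1,-1,1,1,1,1]
  travel:
    - [-0.24,0,-0.1]
    - [-0.24,0,0]
    - [0,0,0]
    - [0,0,0.27]
    - [0,0,0.2]
    - [0,0,0]
    - [0,0,0]
    - [0,0,0]
    - [0,0,0]
  twist: [0,0,0,0,0,0,0,0,0]
  force: 40

```text
time_s: 6.88
position: [0.5344, 0.1186, -0.0024]
tool_rot: [[-0.993, -0.116, 0.001], [-0.116, 0.993, -0.0], [-0.001, -0.0, -1.0]]
ft_force: [0.0, -3.1, 3.6]
grip_width: 0.0143
gripper_force: 39.0
```

Gripped at 14.3 mm, which matches the stem. Pulling the gate out now.

>>> step_arm:
  fingers: [1,1,1,1,1,1]
  travel:
    - [0.1,0,0]
    - [0.12,0,0]
    - [0.12,0,0]
    - [0.1,0,0]
    - [0.05,0,0]
    - [0,0,0]
  twist: [0,0,0,0,0,0]

```text
time_s: 7.62
position: [0.4852, 0.1132, -0.0024]
tool_rot: [[-0.993, -0.116, 0.001], [-0.116, 0.993, 0.0], [-0.001, 0.0, -1.0]]
ft_force: [0.0, 1.0, 7.9]
grip_width: 0.0141
gripper_force: 39.1
```

>>> step_arm:
  fingers: [1,1,1]
  travel:
    - [0.04,0,0]
    - [0.04,0,0]
    - [0,0,0]
  twist: [0,0,0]

```text
time_s: 8.0
position: [0.4854, 0.113, -0.002]
tool_rot: [[-0.993, -0.115, 0.018], [-0.115, 0.993, 0.002], [-0.018, 0.0, -1.0]]
ft_force: [29.0, 12.1, -15.3]
grip_width: 0.014
gripper_force: 39.2
```

29 N with no further motion means the gate is against its end stop. That gives the rail origin as about (0.600, 0.111). Releasing and rising, then on to the cell.

>>> step_arm:
  fingers: [1,-1,-1,-1,-1,-1,-1,-1,-1]
  travel:
    - [-0.07,0,0]
    - [0,0,0]
    - [0,0,0]
    - [0,0,0]
    - [0,0,-0.5]
    - [0,0,-0.5]
    - [0.17,0.5,0]
    - [0.17,0.5,0]
    - [0,0.5,0]
  twist: [0,0,0,0,0,0,0,0,0]

```text
time_s: 9.12
position: [0.4317, 0.259, 0.0971]
tool_rot: [[-0.993, -0.116, -0.001], [-0.116, 0.993, -0.0], [0.001, -0.0, -1.0]]
ft_force: [0.6, -0.1, 0.2]
grip_width: 0.0852
gripper_force: 0.0
```

```bash
cat >> h.py <<'E'
def wpts(c,d):
    f=210/np.tan(np.radians(c["vertical_fov"])/2); T=np.array(c["world_from_camera"])
    v,u=np.mgrid[:420,:560]; du,dv=u-c["cx"],v-c["cy"]; r=np.hypot(du,dv)+1e-9; t=np.tan(np.minimum(r/f,1.4))
    P=np.stack([t*du/r,-t*dv/r,-np.ones_like(r)],-1)*d[...,None]; P=P@T[:3,:3].T+T[:3,3]; P[d<=0]=np.nan; return P
E
python3 - <<'E'
from h import *
c=optics.get_calibration("wrist"); im,d=optics.get_image("wrist"); print(monitor.observe()["position"])
P=wpts(c,d)
for q in ["cell","gate_knob","rail_home","rail_bay","rail"]:
    z={"cell":0,"gate_knob":.046,"rail":0}.get(q,.008)
    for r in models.landmark_of("wrist",q)[:1]: print(q,round(r["confidence"],2),np.round(r["point"]),atz("wrist",r["point"],z,c))
for r in models.trace("wrist","cell")[:1]:
    m=r["mask"]; Q=P[m]; print(m.sum(),r["point"]); 
    for a,b in [(0,.009),(.01,.02),(.03,.044),(.044,.049),(.05,.058)]:
        S=Q[(Q[:,2]>a)&(Q[:,2]<b)]
        if len(S)>5: print(a,len(S),S.mean(0).round(4),cv2.minAreaRect((S[:,:2]*1000).astype(np.float32)))
    x,y=map(int,r["point"]); 
    cv2.imwrite("pics/cell.png",np.hstack([cv2.resize(im[max(y-50,0):y+50,x-50:x+50],(400,400),interpolation=2),cv2.resize(im,(400,400))]))
E
```

```text
[0.43117531 0.26366016 0.09715779]
cell 0.74 [292. 190.] [0.4202 0.2679 0.    ]
gate_knob 0.66 [101. 252.] [0.4799 0.1128 0.046 ]
rail_bay 0.76 [178. 342.] [0.5941 0.1697 0.008 ]
2575 [293.3, 193.0]
0 829 [0.4095 0.2676 0.0066] ((419.3550109863281, 269.3728942871094), (48.49458312988281, 47.2154541015625), 60.23345947265625)
0.01 193 [0.4108 0.2646 0.0135] ((411.6925048828125, 266.70086669921875), (18.13890838623047, 31.403032302856445), 14.353939056396484)
0.03 254 [0.4141 0.266  0.0414] ((417.7226257324219, 265.7897033691406), (29.411521911621094, 32.97232437133789), 12.791876792907715)
0.044 829 [0.4172 0.2669 0.0456] ((418.6138000488281, 265.365478515625), (31.15424346923828, 32.45808792114258), 9.543286323547363)
0.05 379 [0.4178 0.2682 0.0542] ((418.1185302734375, 268.23040771484375), (14.534955024719238, 14.445137023925781), 84.52011108398438)
```

View pics/cell.png

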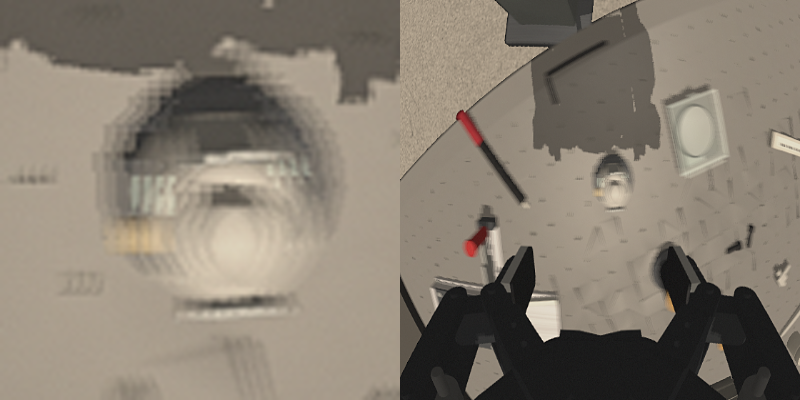

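The picture was taken while still moving, so it's blurred. I'll take a steady one to get the cheek yaw.

Run:
```python
from h import *
c=optics.get_calibration("wrist"); im,d=optics.get_image("wrist"); print(monitor.observe()["position"])
P=wpts(c,d)
r=models.trace("wrist","cell")[0]; m=r["mask"]; Q=P[m]
for a,b in [(.003,.009),(.044,.049),(.052,.058)]:
    S=Q[(Q[:,2]>a)&(Q[:,2]<b)]; print(a,len(S),S.mean(0).round(4),cv2.minAreaRect((S[:,:2]*1000).astype(np.float32)))
r=models.landmark_of("wrist","cell")[0]; print(atz("wrist",r["point"],0,c)); x,y=map(int,r["point"])
# rectify at z=.047 plane: 1px=0.25mm around (.4185,.267)
f=210/np.tan(np.radians(c["vertical_fov"])/2); T=np.linalg.inv(np.array(c["world_from_camera"]))
g=np.arange(-160,160)*.00025; X,Y=np.meshgrid(.4185+g,.267-g)
q=np.stack([X,Y,np.full_like(X,.047)],-1)@T[:3,:3].T+T[:3,3]; a=np.hypot(q[...,0],q[...,1]); th=np.arctan2(a,-q[...,2])
u=c["cx"]+f*th*q[...,0]/a; v=c["cy"]-f*th*q[...,1]/a
R=cv2.remap(im,u.astype(np.float32),v.astype(np.float32),cv2.INTER_CUBIC)
cv2.imwrite("pics/cell2.png",cv2.resize(R,(480,480)))
```

```text
[0.43352021 0.25690712 0.09690615]
0.003 752 [0.4089 0.267  0.0068] ((416.9637756347656, 269.02392578125), (45.7907600402832, 43.481590270996094), 86.40589141845703)
0.044 813 [0.4169 0.267  0.0454] ((417.0496826171875, 268.480712890625), (31.19976043701172, 30.010622024536133), 55.2982063293457)
0.052 370 [0.418  0.2682 0.0544] ((418.1227722167969, 268.2284851074219), (14.775317192077637, 14.379161834716797), 8.12388801574707)
[0.4211 0.2688 0.    ]
```

View pics/cell2.png

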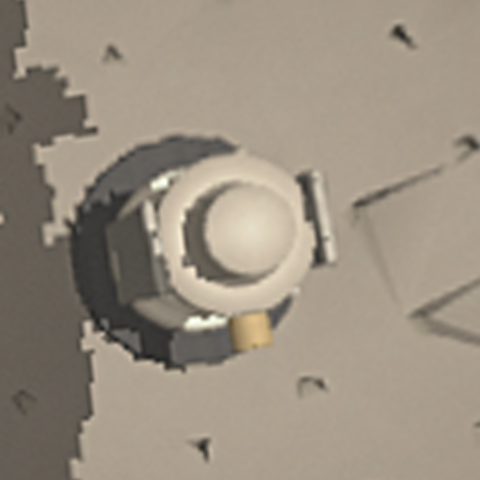

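The rectified view (world x right, y up) shows the cheeks with their normal at about +10.5°, and the centre at about (0.418, 0.268). I'll turn the fingers onto the cheeks and stay above for now.

>>> step_arm:
  fingers: [-1,-1,-1,-1,-1,-1,-1,-1,-1,-1]
  travel:
    - [0.14,0.13,0]
    - [0,0,0]
    - [0,0,0]
    - [0,0,0]
    - [0,0,0]
    - [0,0,0]
    - [0,0,0]
    - [0,0,0]
    - [0,0,0]
    - [0,0,0]
  twist: [0.053,0.053,0.053,0.053,0.053,0.053,0.053,0.053,0.053,0]

```text
time_s: 10.88
position: [0.418, 0.2688, 0.097]
tool_rot: [[-0.188, 0.982, 0.0], [0.982, 0.188, -0.0], [-0.0, 0.0, -1.0]]
ft_force: [0.6, -0.4, -0.2]
grip_width: 0.0854
gripper_force: 0.0
```

>>> step_arm:
  fingers: [-1,-1,-1,1,1,1,1]
  travel:
    - [0,0,0.4]
    - [0,0,0.4]
    - [0,0,0.24]
    - [0,0,0]
    - [0,0,0]
    - [0,0,0]
    - [0,0,0]
  twist: [0,0,0,0,0,0,0]
  force: 40

```text
time_s: 11.75
position: [0.4185, 0.2694, -0.0058]
tool_rot: [[-0.188, 0.982, 0.002], [0.982, 0.188, 0.001], [0.0, 0.002, -1.0]]
ft_force: [-0.5, -0.6, 6.0]
grip_width: 0.0298
gripper_force: 40.0
```

Gripped. Lifting and carrying it over the bay.

>>> step_arm:
  fingers: [1,1,1,1,1,1,1,1]
  travel:
    - [0,0,-0.2]
    - [0,0,-0.2]
    - [-0.27,0.4,0]
    - [-0.27,0.41,0]
    - [-0.27,0.41,0]
    - [-0.27,0.4,0]
    - [0,0,0]
    - [0,0,0]
  twist: [0,0.023,0,0,0,0,0,0]

```text
time_s: 12.75
position: [0.5906, 0.181, 0.033]
tool_rot: [[-0.116, 0.993, -0.001], [0.993, 0.116, 0.0], [0.0, -0.001, -1.0]]
ft_force: [0.0, 1.6, -1.8]
grip_width: 0.0301
gripper_force: 40.1
```

```bash
cat > rail.py <<'E'
from h import *
import sys
c=optics.get_calibration("wrist"); im,d=optics.get_image("wrist"); s=monitor.observe(); print(s["position"],s["grip_width"])
P=wpts(c,d); C=np.array([.6003,.1112]); a=np.radians(6.6); ex=np.array([np.cos(a),np.sin(a)]); ey=np.array([-ex[1],ex[0]])
X=(P[...,:2]-C)@ex; Y=(P[...,:2]-C)@ey; Z=P[...,2]
f=210/np.tan(np.radians(c["vertical_fov"])/2); T=np.linalg.inv(np.array(c["world_from_camera"]))
# rectified rail-frame picture at z=.022 (lip top): 0.5 mm/px, x right, y up
g=np.arange(-130,130)*.5e-3; h=np.arange(-220,220)*.5e-3
GX,GY=np.meshgrid(g,-h); W=C+GX[...,None]*ex+GY[...,None]*ey
q=np.concatenate([W,np.full(GX.shape+(1,),.022)],-1)@T[:3,:3].T+T[:3,3]; r=np.hypot(q[...,0],q[...,1]); th=np.arctan2(r,-q[...,2])
R=cv2.remap(im,(c["cx"]+f*th*q[...,0]/r).astype(np.float32),(c["cy"]-f*th*q[...,1]/r).astype(np.float32),cv2.INTER_CUBIC)
G=cv2.cvtColor(R,cv2.COLOR_BGR2GRAY)
for y in (-20,-40,-60,-80):
    row=G[int(220-y/.5)].astype(int); print(y,"bright run x mm",[((i-130)*.5) for i in range(1,260) if abs(row[i]-row[i-1])>25])
for y in (-5,-20,-40,-60,-80):
    m=(abs(Y*1000-y)<6)&(Z>.018)&(Z<.026)&(abs(X)<.05); xs=X[m]*1000
    if len(xs)>10: n=xs[xs<0]; p=xs[xs>0]; print("lips depth",y,len(n),len(p),np.percentile(n,[2,98]).round(1) if len(n) else"",np.percentile(p,[2,98]).round(1) if len(p) else "")
cv2.imwrite("pics/%s.png"%sys.argv[1],np.hstack([cv2.resize(R,(354,600)),cv2.resize(im,(440,600))]))
E
python3 rail.py r1
```

```text
[0.59032833 0.18130027 0.0331037 ] 0.030542264465023297
-20 bright run x mm [-6.0, -5.5, -4.5, 0.0, 2.0]
-40 bright run x mm []
-60 bright run x mm []
-80 bright run x mm []
lips depth -5 211 259 [-33.8 -22.3] [14.6 28.9]
lips depth -20 22 28 [-33.3 -22.2] [14.4 28.8]
```

View pics/r1.png

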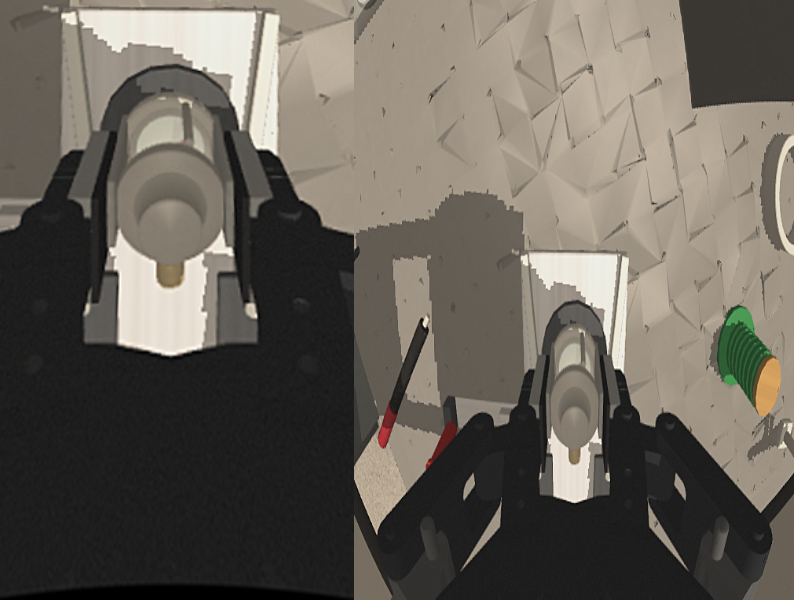

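The cell is held over the bay, and the slot shows ahead between the lips. I'll measure the slot centre against the held cell in the same picture, which cancels any camera bias.

```bash
cat > rel.py <<'E'
from h import *
c=optics.get_calibration("wrist"); im,d=optics.get_image("wrist"); s=monitor.observe(); print(s["position"])
P=wpts(c,d); C=np.array([.6003,.1112]); a=np.radians(6.6); ex=np.array([np.cos(a),np.sin(a)]); ey=np.array([-ex[1],ex[0]])
X=(P[...,:2]-C)@ex*1e3; Y=(P[...,:2]-C)@ey*1e3; Z=P[...,2]*1e3
t=(np.array(s["position"][:2])-C); print("TCP rail",(t@ex*1e3).round(1),(t@ey*1e3).round(1))
tx,ty=t@ex*1e3,t@ey*1e3
def ext(n,m):
    x=X[m]; 
    if len(x)>15: print(n,len(x),"X",np.percentile(x,[1,99]).round(1),"mid",np.percentile(x,[1,99]).mean().round(1),"Ymed",np.median(Y[m]).round(1),"Z",np.median(Z[m]).round(1))
near=(abs(X-tx)<40)&(abs(Y-ty)<40)
for z in range(20,110,6): ext("z%d"%z,near&(Z>=z)&(Z<z+6)&(abs(X-tx)<25))
for y in range(-40,15,8):
    for n,m in(("L",X<-4),("R",X>-4)): ext("lip%s y%d"%(n,y),m&(Y>=y)&(Y<y+8)&(Z>18.5)&(Z<25)&(abs(X)<40))
for y in range(20,105,12):
    for n,m in(("L",X<-4),("R",X>-4)): ext("guide%s y%d"%(n,y),m&(Y>=y)&(Y<y+12)&(Z>12)&(Z<18)&(abs(X)<45))
for n,m in(("L",X<-4),("R",X>-4)): ext("base%s"%n,m&(Y>70)&(Y<105)&(Z>6.5)&(abs(X)<60)&(Z<13))
E
python3 rel.py
```

```text
[0.59032197 0.18147884 0.03317143]
TCP rail -1.8 71.0
z38 131 X [-22.6  17.6] mid -2.5 Ymed 90.3 Z 42.2
z44 1502 X [-24.3  17.7] mid -3.3 Ymed 84.4 Z 45.7
z50 627 X [-17.4  11.6] mid -2.9 Ymed 80.7 Z 51.7
z56 283 X [-17.9  12.3] mid -2.8 Ymed 79.1 Z 59.0
z62 330 X [-23.8  15.2] mid -4.3 Ymed 79.7 Z 65.1
z68 520 X [-26.2  22.6] mid -1.8 Ymed 81.2 Z 70.9
z74 502 X [-26.5  22.8] mid -1.9 Ymed 81.4 Z 77.7
z80 2326 X [-23.6  21.4] mid -1.1 Ymed 76.5 Z 83.5
z86 956 X [-26.4  22.6] mid -1.9 Ymed 75.9 Z 87.9
z92 1338 X [-24.   18.4] mid -2.8 Ymed 72.0 Z 93.4
z98 881 X [-24.4  20.1] mid -2.2 Ymed 75.9 Z 100.6
z104 528 X [-26.5  22.7] mid -1.9 Ymed 82.6 Z 107.6
lipL y-16 129 X [-34.2 -21.7] mid -28.0 Ymed -11.5 Z 22.7
lipR y-16 150 X [14.5 29. ] mid 21.7 Ymed -11.2 Z 22.8
lipL y-8 140 X [-33.9 -22.5] mid -28.2 Ymed -4.0 Z 22.8
lipR y-8 169 X [14.4 28.8] mid 21.6 Ymed -4.0 Z 22.9
lipL y0 88 X [-32.1 -22.2] mid -27.1 Ymed 3.6 Z 22.8
lipR y0 115 X [14.9 26.6] mid 20.8 Ymed 3.6 Z 22.7
lipL y8 37 X [-27.5 -22. ] mid -24.8 Ymed 9.1 Z 21.9
lipR y8 40 X [15.4 21.6] mid 18.5 Ymed 8.7 Z 21.6
guideL y44 24 X [-38.5 -34.6] mid -36.5 Ymed 54.5 Z 15.6
guideR y44 21 X [28.9 32.3] mid 30.6 Ymed 55.0 Z 15.7
guideL y56 157 X [-39.2 -33.4] mid -36.3 Ymed 62.5 Z 15.5
guideR y56 167 X [27.  33.5] mid 30.3 Ymed 62.5 Z 15.6
guideL y68 173 X [-40.9 -34.5] mid -37.7 Ymed 74.0 Z 15.6
guideR y68 195 X [28.2 35.3] mid 31.8 Ymed 74.2 Z 15.7
guideL y80 189 X [-42.4 -36. ] mid -39.2 Ymed 86.0 Z 15.7
guideR y80 206 X [29.8 37.1] mid 33.4 Ymed 86.2 Z 15.7
guideL y92 203 X [-44.  -37.4] mid -40.7 Ymed 98.2 Z 15.6
guideR y92 219 X [31.5 39.2] mid 35.4 Ymed 98.4 Z 15.6
guideL y104 22 X [-43.5 -38.6] mid -41.0 Ymed 104.6 Z 14.6
baseL 2497 X [-45.1  -4.4] mid -24.7 Ymed 90.8 Z 8.8
baseR 2575 X [-3.8 39.6] mid 17.9 Ymed 90.9 Z 8.8
```

The slot centre is within about 0.3 mm of the cell's line, with the rail axis about 0.4° off my assumption. Lowering to just above the floor and sliding in.

>>> step_arm:
  fingers: [1,1,1,1,1,1,1,1,1]
  travel:
    - [0,0,0.2]
    - [0,-0.003,0.095]
    - [-0.15,-0.003,0]
    - [-0.15,-0.002,0]
    - [-0.15,-0.002,0]
    - [-0.15,-0.002,0]
    - [-0.15,-0.002,0]
    - [-0.15,-0.002,0]
    - [0,0,0]
  twist: [0,0,0,0,0,0,0,0,0]

```text
time_s: 13.98
position: [0.6004, 0.09, 0.0035]
tool_rot: [[-0.115, 0.993, 0.0], [0.993, 0.115, -0.0], [-0.0, 0.0, -1.0]]
ft_force: [0.5, 0.4, 0.0]
grip_width: 0.03
gripper_force: 40.3
```

>>> step_arm:
  fingers: [1,1,1,1,1,1]
  travel:
    - [-0.15,-0.002,0]
    - [-0.15,-0.002,0]
    - [-0.12,-0.002,0]
    - [-0.06,0,0]
    - [-0.03,0,0]
    - [0,0,0]
  twist: [0,0,0,0,0,0]

```text
time_s: 14.72
position: [0.6055, 0.0405, 0.0035]
tool_rot: [[-0.116, 0.993, -0.0], [0.993, 0.116, 0.0], [0.0, -0.0, -1.0]]
ft_force: [0.5, 0.0, -0.7]
grip_width: 0.0306
gripper_force: 40.3
```

>>> step_arm:
  fingers: [1,1,1]
  travel:
    - [-0.015,0,0]
    - [-0.015,0,0]
    - [0,0,0]
  twist: [0,0,0]

```text
time_s: 15.1
position: [0.6057, 0.0386, 0.0035]
tool_rot: [[-0.116, 0.993, -0.0], [0.993, 0.116, 0.002], [0.002, 0.0, -1.0]]
ft_force: [-0.4, 4.7, 0.4]
grip_width: 0.0303
gripper_force: 40.4
```

Contact at the end stop (4.7 N, y about -72.5). Releasing, rising, and moving toward the trap.

>>> step_arm:
  fingers: [1,-1,-1,-1,-1,-1,-1]
  travel:
    - [0.005,0,0.008]
    - [0,0,0]
    - [0,0,0]
    - [0,0,0]
    - [0,0,-0.3]
    - [0,0,-0.5]
    - [0,0,0]
  twist: [0,0,0,0,0,0,0]

```text
time_s: 15.98
position: [0.6078, 0.0377, 0.0865]
tool_rot: [[-0.116, 0.993, 0.008], [0.993, 0.116, -0.001], [-0.002, 0.007, -1.0]]
ft_force: [0.2, -0.1, 1.0]
grip_width: 0.0854
gripper_force: 0.0
```

Run:
```python
from h import *
c=optics.get_calibration("wrist"); im,d=optics.get_image("wrist"); s=monitor.observe(); print(s["position"],s["grip_width"])
P=wpts(c,d); C=np.array([.5977,.1112]); a=np.radians(6.2); ex=np.array([np.cos(a),np.sin(a)]); ey=np.array([-ex[1],ex[0]])
r=models.trace("wrist","cell")
for t in r[:1]:
    Q=P[t["mask"]]; S=Q[(Q[:,2]>.059)&(Q[:,2]<.067)]; S=S[:,:2]-C; print("cell top",t["confidence"],len(S),(S@ex).mean()*1e3,(S@ey).mean()*1e3)
    for z in range(8,64,5):
        S=Q[(Q[:,2]>z/1e3)&(Q[:,2]<z/1e3+.005)]
        if len(S)>20: S=S[:,:2]-C; print(z,len(S),np.percentile(S@ex*1e3,[2,98]).round(1),np.percentile(S@ey*1e3,[2,98]).round(1))
X=(P[...,:2]-C)@ex*1e3; Y=(P[...,:2]-C)@ey*1e3; Z=P[...,2]*1e3
for y in(-30,-10):
    m=(abs(Y-y)<8)&(Z>18.5)&(Z<25); print("lip",y,np.percentile(X[m&(X<0)],[1,99]).round(1),np.percentile(X[m&(X>0)],[1,99]).round(1))
hsv=cv2.cvtColor(im,cv2.COLOR_BGR2HSV); red=((hsv[...,0]<8)|(hsv[...,0]>172))&(hsv[...,1]>150)&(hsv[...,2]>50)&(Z>54)&(Z<62)&(abs(Y-15)<30)
print("knob cap",red.sum(),X[red].mean(),Y[red].mean(), np.percentile(X[red],[2,98]) if red.sum() else "")
im2,d2=optics.get_image("top"); ct=optics.get_calibration("top")
for t in models.trace("top","trap"):
    m=t["mask"]; Q=cloud("top",d2,m); S=Q[Q[:,2]>.054]; print("trap",round(t["confidence"],2),S.mean(0).round(4),np.median(im2[m],0))
cv2.imwrite("pics/w4.png",im)
```

```text
[0.60650248 0.03779549 0.0841043 ] 0.08495432387128124
cell top 0.56 421 -0.6791212112732552 -73.33250487733773
8 58 [-19.5  15.9] [-96.3 -50.9]
13 627 [-19.6  17.5] [-74.4 -51.6]
18 283 [-19.7  17.5] [-99.8 -58.4]
23 84 [-19.6  17.4] [-98.6 -59.5]
28 59 [-15.3  14.2] [-68.5 -59.7]
33 72 [-15.2  14. ] [-69.9 -59.4]
38 53 [-15.5  14.3] [-69.2 -59.5]
43 36 [-15.6  14. ] [-67.2 -59.5]
48 663 [-13.7  12.4] [-91.9 -60.4]
53 484 [-15.9  14.3] [-88.9 -62. ]
58 371 [-7.3  6.1] [-80.5 -66.7]
63 57 [-5.3  5.4] [-78.2 -66.5]
lip -30 [-37.9 -19.5] [17.5 36.1]
lip -10 [-38.3 -19.3] [ 17.3 259.2]
knob cap 404 -113.184929122468 13.880244107039651 [-120.86785234 -106.12790153]
trap 0.9 [0.7509 0.1849 0.0571] [ 33. 100.  39.]
trap 0.84 [0.5529 0.4444 0.0567] [46. 64. 51.]
trap 0.56 [0.5019 0.3539 0.0566] [ 36.  83. 108.]
trap 0.56 [0.604  0.0443 0.0582] [57. 67. 72.]
```

The cell is home and centred (0.3 mm off the slot's middle), and the knob is fully out. Going to the black trap.

>>> step_arm:
  fingers: [-1,-1,-1,-1,-1,-1,-1,-1]
  travel:
    - [0.54,-0.11,0]
    - [0.54,-0.11,0]
    - [0.54,-0.11,0]
    - [0.54,-0.11,0]
    - [0.54,-0.11,0]
    - [0.54,-0.11,0]
    - [0,0,0]
    - [0,0,0]
  twist: [0,0,0,0,0,0,0,0]

```text
time_s: 17.18
position: [0.5023, 0.3517, 0.0816]
tool_rot: [[-0.116, 0.993, -0.002], [0.993, 0.116, -0.001], [-0.001, -0.002, -1.0]]
ft_force: [-0.0, -0.1, 0.6]
grip_width: 0.0857
gripper_force: 0.0
```

Run:
```python
from h import *
c=optics.get_calibration("wrist"); im,d=optics.get_image("wrist"); s=monitor.observe(); print(s["position"],s["grip_width"])
P=wpts(c,d)
for t in models.trace("wrist","trap"):
    Q=P[t["mask"]]; S=Q[(Q[:,2]>.053)&(Q[:,2]<.063)]; B=Q[(Q[:,2]>.005)&(Q[:,2]<.012)]
    if len(S)>20: print(round(t["confidence"],2),t["point"],len(S),S.mean(0).round(4),np.percentile(S[:,:2],[2,98],axis=0).mean(0).round(4),np.percentile(B[:,0],[1,99]).round(4) if len(B)>9 else "",np.median(im[t["mask"]],0))
```

```text
[0.5027402  0.35117269 0.0819166 ] 0.0852330310208104
0.61 [364.6, 96.9] 1700 [0.5502 0.4446 0.0578] [0.5504 0.4448] [0.5289 0.567 ] [105. 133. 163.]
```

Run:
```python
from h import *
c=optics.get_calibration("wrist"); im,d=optics.get_image("wrist"); s=monitor.observe(); print(s["position"])
P=wpts(c,d); m=(np.hypot(P[...,0]-.502,P[...,1]-.353)<.03)
for a,b in((.005,.012),(.02,.05),(.054,.064)):
    k=m&(P[...,2]>a)&(P[...,2]<b); S=P[k]
    if len(S)>20: print(a,len(S),S.mean(0).round(4),np.percentile(S[:,:2],[1,99],axis=0).round(4).tolist(),np.median(im[k],0))
```

```text
[0.50307996 0.35092772 0.08232584]
0.005 1011 [0.4992 0.363  0.007 ] [[0.4778, 0.3425], [0.5221, 0.3759]] [67. 71. 74.]
0.02 414 [0.4986 0.3655 0.0373] [[0.4853, 0.3568], [0.5135, 0.3686]] [26. 27. 27.]
0.054 1632 [0.4996 0.3545 0.0578] [[0.4858, 0.3402], [0.5135, 0.3682]] [ 58.  96. 126.]
```

The black trap is at about (0.501, 0.354). Descending and gripping.

>>> step_arm:
  fingers: [-1,-1,-1,1,1,1,1]
  travel:
    - [0.03,-0.02,0.3]
    - [0,0,0.4]
    - [0,0,0.17]
    - [0,0,0]
    - [0,0,0]
    - [0,0,0]
    - [0,0,0]
  twist: [0,0,0,0,0,0,0]
  force: 40

```text
time_s: 18.2
position: [0.5009, 0.3552, -0.003]
tool_rot: [[-0.116, 0.993, 0.002], [0.993, 0.116, 0.001], [0.001, 0.002, -1.0]]
ft_force: [0.1, -0.6, 6.7]
grip_width: 0.0287
gripper_force: 39.3
```

>>> step_arm:
  fingers: [1,1,1,1,1,1,1,1]
  travel:
    - [0,0,-0.2]
    - [0,0,-0.2]
    - [-0.46,0.17,0]
    - [-0.46,0.17,0]
    - [-0.46,0.17,0]
    - [-0.45,0.176,0]
    - [0,0,0]
    - [0,0,0]
  twist: [0,0,0,0,0,0,0,0]

```text
time_s: 19.2
position: [0.5892, 0.1815, 0.0357]
tool_rot: [[-0.116, 0.993, -0.0], [0.993, 0.116, 0.0], [0.0, -0.0, -1.0]]
ft_force: [-0.6, -0.5, -1.7]
grip_width: 0.0292
gripper_force: 39.6
```

```bash
python3 rel.py | grep -v -e z6 -e z7 -e z8 -e z9 -e z10 -e base
```

```text
[0.58905523 0.18197811 0.03571032]
TCP rail -3.0 71.6
z38 147 X [-23.4  16.5] mid -3.5 Ymed 90.1 Z 42.4
z44 1680 X [-25.2  16.8] mid -4.2 Ymed 83.6 Z 45.4
z50 211 X [-17.9  10.4] mid -3.8 Ymed 82.8 Z 53.5
z56 214 X [-18.4  10.2] mid -4.1 Ymed 82.8 Z 58.2
lipL y-24 17 X [-34.6 -22.4] mid -28.5 Ymed -16.5 Z 22.3
lipL y-16 142 X [-34.5 -22.7] mid -28.6 Ymed -12.1 Z 22.8
lipR y-16 147 X [14.5 27. ] mid 20.8 Ymed -11.9 Z 22.8
lipL y-8 134 X [-34.5 -22.3] mid -28.4 Ymed -4.5 Z 22.8
lipR y-8 147 X [14.3 26.4] mid 20.4 Ymed -4.4 Z 22.8
lipL y0 86 X [-28.5 -22. ] mid -25.3 Ymed 3.9 Z 22.7
lipR y0 75 X [14.7 20.9] mid 17.8 Ymed 3.7 Z 22.8
lipL y8 25 X [-27.5 -23.5] mid -25.5 Ymed 9.2 Z 22.5
lipR y8 20 X [16.1 19.5] mid 17.8 Ymed 8.8 Z 21.5
guideL y44 25 X [-38.  -35.1] mid -36.6 Ymed 54.8 Z 15.7
guideR y44 39 X [27.  32.4] mid 29.7 Ymed 54.4 Z 15.7
guideL y56 145 X [-39.3 -33.3] mid -36.3 Ymed 62.5 Z 15.6
guideR y56 186 X [26.6 33.8] mid 30.2 Ymed 62.0 Z 15.6
guideL y68 183 X [-41.3 -34.5] mid -37.9 Ymed 74.3 Z 15.8
guideR y68 181 X [28.2 35.1] mid 31.7 Ymed 74.2 Z 15.8
guideL y80 181 X [-42.2 -36. ] mid -39.1 Ymed 86.2 Z 15.7
guideR y80 204 X [29.9 37.2] mid 33.5 Ymed 85.9 Z 15.7
guideL y92 184 X [-43.9 -37.4] mid -40.6 Ymed 97.9 Z 15.6
guideR y92 210 X [31.5 38.8] mid 35.2 Ymed 98.1 Z 15.7
guideL y104 22 X [-43.2 -38.4] mid -40.8 Ymed 104.6 Z 15.4
```

>>> step_arm:
  fingers: [1,1,1,1,1,1,1,1,1]
  travel:
    - [0,0.01,0.2]
    - [0,0,0.094]
    - [-0.15,-0.001,0]
    - [-0.15,-0.001,0]
    - [-0.15,-0.001,0]
    - [-0.15,-0.001,0]
    - [-0.15,-0.001,0]
    - [-0.12,-0.001,0]
    - [0,0,0]
  twist: [0,0,0,0,0,0,0,0,0]

```text
time_s: 20.38
position: [0.6003, 0.0938, 0.0063]
tool_rot: [[-0.115, 0.993, 0.0], [0.993, 0.115, 0.0], [0.0, 0.0, -1.0]]
ft_force: [0.4, 0.2, -1.3]
grip_width: 0.0288
gripper_force: 40.1
```

>>> step_arm:
  fingers: [1,1,1,1]
  travel:
    - [-0.04,-0.006,0]
    - [-0.03,0,0]
    - [-0.02,0,0]
    - [0,0,0]
  twist: [0,0,0,0]

```text
time_s: 20.88
position: [0.6006, 0.0858, 0.0063]
tool_rot: [[-0.116, 0.993, 0.0], [0.993, 0.116, 0.0], [0.0, 0.0, -1.0]]
ft_force: [-0.1, -0.3, -1.0]
grip_width: 0.0288
gripper_force: 40.1
```

>>> step_arm:
  fingers: [1,1,1]
  travel:
    - [-0.015,0,0]
    - [-0.015,0,0]
    - [0,0,0]
  twist: [0,0,0]

```text
time_s: 21.25
position: [0.6009, 0.0831, 0.0063]
tool_rot: [[-0.116, 0.993, 0.0], [0.993, 0.116, 0.001], [0.001, 0.0, -1.0]]
ft_force: [-0.2, 3.1, -0.7]
grip_width: 0.0288
gripper_force: 40.2
```

>>> step_arm:
  fingers: [1,1,1,-1,-1,-1,-1,-1,-1]
  travel:
    - [-0.01,0,0]
    - [0,0,0]
    - [0.01,0,0.01]
    - [0,0,0]
    - [0,0,0]
    - [0,0,0]
    - [0,0,-0.3]
    - [0,0,-0.5]
    - [0,0,0]
  twist: [0,0,0,0,0,0,0,0,0]

```text
time_s: 22.38
position: [0.603, 0.0825, 0.0891]
tool_rot: [[-0.116, 0.993, 0.008], [0.993, 0.116, -0.001], [-0.002, 0.008, -1.0]]
ft_force: [0.1, 0.1, -0.2]
grip_width: 0.0853
gripper_force: 0.0
```

>>> step_arm:
  fingers: [-1,-1,-1,-1,-1]
  travel:
    - [0.4,0,-0.2]
    - [0.4,0,0]
    - [0.4,0,0]
    - [0,0,0]
    - [0,0,0]
  twist: [0,0,0,0,0]

```text
time_s: 23.0
position: [0.5869, 0.2014, 0.1046]
tool_rot: [[-0.116, 0.993, -0.001], [0.993, 0.116, -0.001], [-0.0, -0.001, -1.0]]
ft_force: [0.5, -0.5, 0.0]
grip_width: 0.0852
gripper_force: 0.0
```

Run:
```python
from h import *
C=np.array([.5977,.1112]); a=np.radians(6.2); ex=np.array([np.cos(a),np.sin(a)]); ey=np.array([-ex[1],ex[0]])
im,d=optics.get_image("top"); P=np.full((420,560,3),np.nan); P[d>0]=cloud("top",d); s=monitor.observe(); print(s["position"])
X=(P[...,:2]-C)@ex*1e3; Y=(P[...,:2]-C)@ey*1e3; Z=P[...,2]*1e3
for n,y in(("cell",-72),("trap",-26)):
    for a,b in((52,70),(59,70)):
        m=(abs(X)<20)&(abs(Y-y)<20)&(Z>a)&(Z<b); print(n,m.sum(),X[m].mean().round(1),Y[m].mean().round(1),np.median(Z[m]).round(1))
m=(abs(X+114)<12)&(abs(Y-15)<12)&(Z>52); print("knob",m.sum(),X[m].mean(),Y[m].mean())
m=(abs(Y+10)<110)&(abs(X)<32)&(Z>18)&(Z<26)&(Y<-5); print("lips",X[m].min(),X[m].max(),X[m].mean())
sc,_=optics.get_image("scene")
cv2.imwrite("pics/f.png",np.hstack([cv2.resize(im[165:255,265:385],(400,300)),cv2.resize(sc[180:300,220:380],(400,300))]))
```

```text
[0.58705139 0.20100209 0.10476519]
cell 81 1.1 -72.9 57.1
cell 34 2.0 -73.1 60.9
trap 0 nan nan nan
trap 0 nan nan nan
knob 0 nan nan
lips -31.9377190338345 31.850733759168012 -0.8568929285172473<stdin>:7: RuntimeWarning: Mean of empty slice.
  ret = ret.dtype.type(ret / rcount)
  return _methods._mean(a, axis=axis, dtype=dtype,
<stdin>:8: RuntimeWarning: Mean of empty slice.
```

View pics/f.png

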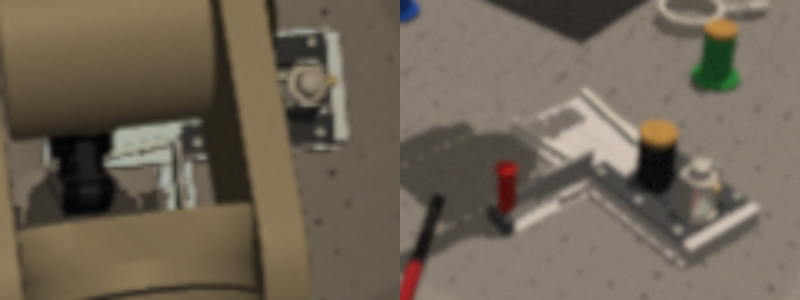

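The scene view shows both seated behind each other, and the gate out. I'll clear the arm from the top view for a final numeric check.

>>> step_arm:
  fingers: [-1,-1,-1,-1,-1,-1,-1]
  travel:
    - [0.3,0,-0.5]
    - [0.4,-0.4,0]
    - [0.4,-0.4,0]
    - [0.4,-0.4,0]
    - [0.4,-0.4,0]
    - [0.1,-0.4,0]
    - [0,0,0]
  twist: [0,0,0,0,0,0,0]

```text
time_s: 23.98
position: [0.3633, 0.3772, 0.1556]
tool_rot: [[-0.118, 0.993, -0.0], [0.993, 0.118, -0.0], [-0.0, -0.0, -1.0]]
ft_force: [1.4, -0.6, 0.4]
grip_width: 0.0854
gripper_force: 0.0
```

Run:
```python
from h import *
C=np.array([.5977,.1112]); a=np.radians(6.2); ex=np.array([np.cos(a),np.sin(a)]); ey=np.array([-ex[1],ex[0]])
for cam in("top","scene"):
    im,d=optics.get_image(cam); P=np.full((420,560,3),np.nan); P[d>0]=cloud(cam,d)
    X=(P[...,:2]-C)@ex*1e3; Y=(P[...,:2]-C)@ey*1e3; Z=P[...,2]*1e3
    for n,x,y,z0,z1 in(("cell",0,-72,59,66),("trap",0,-26,62,70),("knob",-114,15,55,63)):
        m=(abs(X-x)<20)&(abs(Y-y)<20)&(Z>z0)&(Z<z1)
        if m.sum(): print(cam,n,m.sum(),X[m].mean().round(1),Y[m].mean().round(1),np.median(Z[m]).round(1))
    for y in(-50,-5):
        m=(abs(Y-y)<6)&(Z>19)&(Z<26)&(abs(X)<42); L=X[m&(X<-8)];R=X[m&(X>8)]
        if len(L)and len(R): print("lips",y,L.min().round(1),L.max().round(1),R.min().round(1),R.max().round(1))
```

```text
top cell 36 1.5 -73.3 61.5
top trap 137 1.2 -28.1 64.7
top knob 43 -111.6 14.5 57.2
lips -50 -35.7 -17.1 19.6 38.6
lips -5 -36.0 -16.9 19.5 38.5
scene cell 51 1.2 -75.7 63.3
scene trap 138 1.1 -30.9 67.1
scene knob 52 -111.5 12.4 59.5
```

Both sit within about 0.2 mm of the slot's middle, at a spacing of about 45 mm, so they touch. The gate is about 55 mm out. Handing in.

```bash
python3 -c "
from rig import close_job; print(close_job())"
```

```text
the job is handed in; nothing more can be done
None
```

I handed the job in at about 24 s of the 72 s. The gate is out against its stop, the glass cell is upright and home at the end stop, the black trap is touching its foot, and the mirror case was not touched. The hand-in returned no verdict.

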